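# Set the bearing preload of the bowl stand

## Task

Set the bearing preload on the bowl stand: turn its brass thumbscrew clockwise (seen from above) until it comes up firm against its internal stop, and hold it there for a moment, gently, by feel and without forcing it. Then back it off a quarter of a turn and let go of it. Leave the bowl, the pewter disc and the straightedge where they are.

Things in the scene. Friction and masses are not known exactly. Their poses are not given: they have to be found in the camera images.
- stand: the bowl stand, fixed to the cabinet top: aluminium plate 190 x 104 mm on a cork sole, 22 mm high in all, from 40 mm behind the origin (-x) to 150 mm ahead; a round boss 56 mm across, 40 mm high, carries the thumbscrew; a cork-faced turntable 76 mm across, 39 mm high, sits 100 mm ahead of the boss (+x). Origin on the cabinet top below the screw axis; z up.
- screw: the thumbscrew on the boss: an upright flat brass bar 46 mm long (its x axis), 12 mm thick (y), 24 mm high (z). Origin at the bar's centre, so its yaw is the bar's direction. Lead 10 mm a turn (1.6 mm a radian); clockwise from above lowers it. It starts 2.0 to 3.6 rad from its stop, turns at most 5 rad from it, and stays where it is left. Running friction about 0.03 N m.
- bottomed (a point): point of the stand, on the screw axis 60 mm above the stand's origin, where the bar's centre lies when the screw first meets its stop. The stop is hidden in the boss and its direction differs each time, so the bar's yaw does not tell it. There the torque climbs within about 0.1 to 0.2 rad: 0.08 N m above running, held 0.2 s, is firm; over 0.35 N m damages it.
- bowl: bystander: blue composition bowl, 120 mm across and 116 mm high, standing on a round cork rest 10 mm high; origin at the centre of its underside
- disc: bystander: pewter reference disc, 80 mm across, 12 mm thick, with a raised rim; origin at the centre of its underside
- straightedge: bystander: steel straightedge 30 x 300 x 6 mm, long along its y axis; origin at the centre of its underside
Things that resemble listed ones, but are neither listed nor needed, are in the scene too. Of the things like the stand, leave any that is red; of the rest the smaller one is meant.

How it is judged (in metres and radians):
On the way:
1. the thumbscrew is pressed firmly against its stop (over 4 N at the stop, about 0.07 N m) for 0.2 s (contact force between screw and stand above 4 N), for 0.2 s.
At the end, for the whole second after the job is handed in: The thumbscrew, having been firmly at its stop, rests 1.87 to 3.15 mm above its stop height, that is a quarter of a turn back (90 degrees, give or take 23), still, clear of the stop and released; bowl, disc and straightedge within 15 mm of where they were (z of screw in the frame of stand between 0.06187 and 0.06315 m and contact force between screw and stand below 0.5 N and angular speed of screw below 0.05 rad/s and contact force between the fingers and screw below 0.1 N and distance of each of bowl, disc, straightedge from where it was at the start of the episode below 0.015 m); the robot touches nothing.
It fails at once if the thumbscrew is forced: over 20 N at its stop (about 0.37 N m) (contact force between screw and stand above 20 N).
It fails at once if the bowl, disc or straightedge is shifted by more than 15 mm (distance of any of bowl, disc, straightedge from where it was at the start of the episode above 0.015 m).
It also fails if it takes over 64 s, if anything falls off the work surface, if the arm or the gripper's body presses on something with over 40 N, if the wrist force passes 120 N, or if a joint passes its speed limit or range.

## Robot

A 6-joint arm with a two-finger parallel gripper is mounted at the origin on the work surface. World frame = base frame: x ahead of the robot, y to its left, z up, the work surface at z = 0. Lengths are in m, angles in degrees, forces in N, time in s.
With the tool pointing down it reaches from about 0.25 to 0.725 m from the base axis. Payload 9.7 kg.
Tool frame: the origin (TCP) lies at the very end of the fingers, on their centre line; the grasp point (between the pads) lies 19 mm behind it; z points along the fingers, y is the line along which they close (so a half turn about z gives the same grasp; the last joint's range is limited). The gripper opens to 85 mm and grips with 20 to 120 N. Pads are 22 mm wide; open, the fingers measure 114 mm over their backs; the gripper's body (76 mm by 85 mm) begins 54 mm behind the grasp point. The pads swing forward as they close: fully open they stand 13 mm farther back than shut.
Start: joints at [63.827, 4.979, 10.078, 95.1, 0, 90], TCP at [0.243, 0.494, 0.201] pointing down, gripper open.
Joint ranges: [-179.16, 179.16], [-48.56, 103.87], [-65.8, 70.77], [-126.05, 130.52], [-82.76, 87.17], [-180, 180]. Speed limits (degrees/s): [127.2, 127.2, 147.25, 180, 180, 180].

## Interface

Orientations are given as [roll, pitch, yaw] about the fixed x, y, z axes, in that order (R = Rz(yaw) Ry(pitch) Rx(roll)).
In Python, from workcell import telemetry, optics, workorder gives the robot as it stands.
- The arm moves only by the shell command python3 -m handwheel 'ROWS' [FORCE]. ROWS is JSON, a list of rows, each an object of numbers: "tx", "ty", "tz": the shift along the tool's x, y, z in m; "ax", "ay", "az": the turn, a rotation vector about the tool's x, y, z in degrees; "jaw": the gripper command: -1 is shut, 1 is fully open, values between are in proportion. A call has exactly 10 rows; each row shifts and turns the commanded pose from where the row before left it, along the tool's axes as they then stand; what a row does not reach is not made up. A row lasts 1/8 s, in which the tool goes at most 62.5 mm and 10.7 degrees, less where a joint would pass 70% of its speed; a pose out of reach is approached as far as the arm can. A call is refused whole if a number of a shift passes 0.0625 or a number of a turn 10.7, either way. A call with a gripper value outside its range is refused whole. The fingers move at their own pace and stop on an object; FORCE is the grip in N (left out, the last holds). Time passes only in rows, so rows that do not move let the fingers close, or fill a call up. It gives the time, the measured TCP pose, the force, the opening and the grip force at its end, in the units of the state.
- telemetry.get_obs(): the state, without advancing time (a new reading comes with each control period).
- optics.camera(name): name is "side" or "top" or "wrist"; returns a dict with "color" (384x512x3 uint8, red, green, blue), "K" (3x3 intrinsics, pixels), "extrinsics" (4x4, takes a point from camera to world coordinates); the wrist camera has in their place "mount" (4x4, takes a point from camera to tool coordinates, whose origin is the TCP and whose axes are the flange's). Camera axes: x right, y down, z forward; pixel columns grow to the right and rows downward; lengths in m; the calibration is good to about 2 mm. A picture is of the moment at which its call begins: read the wrist's pose just before it. There is no depth.
- workorder.job_done(): hands the job in; it is judged then, once.
The state is a dict: "time": time; "q": joint angles; "qd": joint speeds; "joint_efforts": joint torques, N m; "ee_pos": TCP position; "tcp_rot": TCP orientation; "wrist_force": force on the tool from outside, world axes, zero at the start; "torque": the same for the moment, N m; "opening": finger opening in m; "grasp_force": force on a finger pad.
Only numpy, scipy, OpenCV 4.12 (cv2) and the standard library are available. Lean on these libraries where they do the work, as an engineer would, in place of code of your own. Each camera call takes 0.05 s, during which the arm holds its last target. There are 200 camera calls.

## Working session

There is one attempt and no reset: what is moved stays moved. The work goes in short steps, Python scripts to look and compute and a shell command to move; the robot and the scene stay as the last step left them, time stands still between calls to the robot, and variables do not carry over. Pictures are saved under pics/ and viewed, at most 10 in all, crops included, and the job is handed in when it is done.

```bash
mkdir -p pics; python3 - <<'E'
from workcell import telemetry, optics
import cv2, numpy as np
o=telemetry.get_obs(); print({k:np.round(v,3).tolist() for k,v in o.items()})
ims=[]
for n in ("top","side"):
    c=optics.camera(n); np.savez(f"{n}.npz",**c); cv2.imwrite(f"pics/{n}.png",cv2.cvtColor(c["color"],cv2.COLOR_RGB2BGR))
    print(n,np.round(c["K"],1).tolist(),np.round(c["extrinsics"],3).tolist())
E
```

```text
{'time': 0.0, 'q': [63.829, 5.011, 10.034, 95.1, 0.0, 89.999], 'qd': [0.057, 0.001, -0.041, -0.046, -0.015, 0.045], 'joint_efforts': [0.0, -52.038, 46.481, 0.016, 0.0, -0.0], 'ee_pos': [0.242, 0.493, 0.2], 'tcp_rot': [-179.923, -0.0, 153.83], 'wrist_force': [-0.083, -0.703, 0.759], 'torque': [-0.018, 0.048, -0.043], 'grasp_force': 0.0, 'opening': 0.086}
top [[458.9, 0.0, 260.4], [0.0, 458.9, 189.5], [0.0, 0.0, 1.0]] [[-0.002, -0.972, 0.236, 0.091], [-1.0, 0.001, -0.005, 0.085], [0.005, -0.236, -0.972, 1.565], [0.0, 0.0, 0.0, 1.0]]
side [[428.4, 0.0, 254.3], [0.0, 428.4, 192.7], [0.0, 0.0, 1.0]] [[0.942, -0.208, 0.263, 0.049], [-0.335, -0.554, 0.762, -1.037], [-0.013, -0.806, -0.591, 0.931], [0.0, 0.0, 0.0, 1.0]]
```

View pics/top.png

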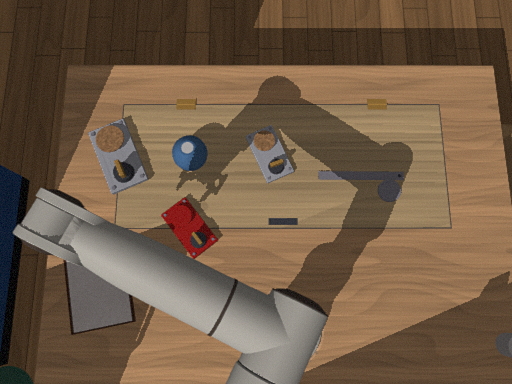

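View pics/side.png

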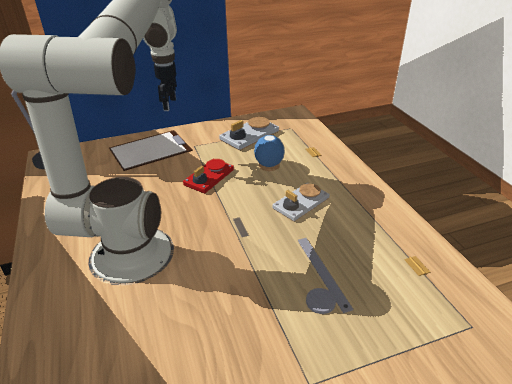

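Candidates for the stand, in the top view: red at (190,228), excluded because it is red. That leaves the grey ones at (118,155) and (271,155). The middle one looks smaller; I'll confirm in a crop and measure.

```bash
cat > h.py <<'E'
import numpy as np, cv2
def ray(c,uv):
    E=c["extrinsics"]; d=E[:3,:3]@np.linalg.inv(c["K"])@np.array([*uv,1.]); return E[:3,3],d
def atz(c,uv,z):
    o,d=ray(c,uv); return o+d*(z-o[2])/d[2]
def tri(rs):
    A=0;b=0
    for o,d in rs:
        d=d/np.linalg.norm(d);P=np.eye(3)-np.outer(d,d);A=A+P;b=b+P@o
    return np.linalg.solve(A,b)
E
python3 - <<'E'
import numpy as np, cv2
from h import *
t=np.load("top.npz");s=np.load("side.npz")
a=cv2.resize(t["color"][95:205,85:300],None,fx=3.6,fy=3.6,interpolation=cv2.INTER_CUBIC)
b=cv2.resize(s["color"][175:225,265:335],None,fx=4,fy=4,interpolation=cv2.INTER_CUBIC)
im=np.zeros((600,780,3),np.uint8); im[:396,:774]=a; im[398:598,:280]=b
cv2.imwrite("pics/crop1.png",im[...,::-1])
print(tri([ray(t,(277,165)),ray(s,(291,196))]))
print(tri([ray(t,(122,168)),ray(s,(238,128))]))
# plate corners at z=.022: (248,137)...(294,179)
for c in [((248,134),(274,126),(294,176),(268,183)),((89,132),(125,119),(147,182),(113,193))]:
    p=[atz(t,u,.022) for u in c]; print([np.round(np.linalg.norm(p[i]-p[(i+1)%4]),3) for i in range(4)],np.round(p,3).tolist())
E
```

```text
[0.54268224 0.02006726 0.06356175]
[0.52775745 0.54697642 0.06635864]
[np.float64(0.098), np.float64(0.198), np.float64(0.094), np.float64(0.194)] [[0.669, 0.121, 0.022], [0.699, 0.028, 0.022], [0.514, -0.04, 0.022], [0.488, 0.051, 0.022]]
[np.float64(0.134), np.float64(0.251), np.float64(0.121), np.float64(0.245)] [[0.677, 0.687, 0.022], [0.726, 0.562, 0.022], [0.492, 0.47, 0.022], [0.453, 0.585, 0.022]]
```

View pics/crop1.png

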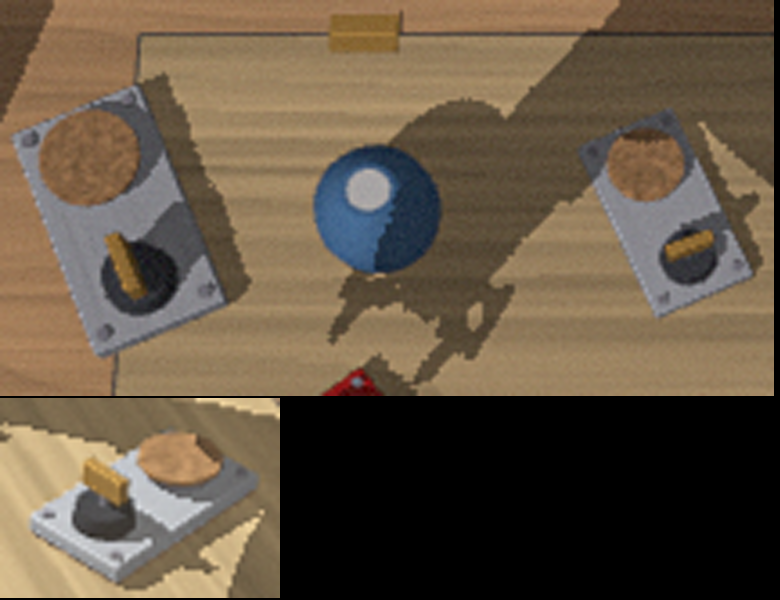

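Crop: the grey stand on the right measures about 194 x 97 mm, which matches 190 x 104. The left one is about 250 x 130, so the right one is meant. Its bar ends are at crop (668,253) and (711,237), and the boss is at (690,257). Triangulating the bar gives z = 0.064, as expected.

```bash
python3 - <<'E'
from h import *
t=np.load("top.npz");s=np.load("side.npz")
px=lambda u,v:(85+u/3.6,95+v/3.6)
# boss top centre, bar top ends, side bar centre
print("boss",atz(t,px(690,257),.040))
a,b=atz(t,px(668,253),.072),atz(t,px(711,237),.072)
print("bar",(a+b)/2,np.linalg.norm(a-b),np.degrees(np.arctan2(*(b-a)[1::-1])))
print("side",atz(s,(265+104/4,175+(480-398)/4),.064), "bowl",atz(t,(190,153),.06))
E
```

```text
boss [0.54314045 0.02059799 0.04      ]
bar [0.54545559 0.0222672  0.072     ] 0.043655186153619886 -68.89314673027533
side [0.54527804 0.02236803 0.064     ] bowl [0.58537626 0.3189688  0.06      ]
```

```bash
python3 -m handwheel '[{"tx":-0.048,"ty":-0.029,"jaw":1},{"tx":-0.048,"ty":-0.029,"jaw":1},{"tx":-0.048,"ty":-0.029,"jaw":1},{"tx":-0.048,"ty":-0.029,"jaw":1},{"tx":-0.048,"ty":-0.029,"jaw":1},{"tx":-0.048,"ty":-0.029,"jaw":1},{"tx":-0.048,"ty":-0.029,"jaw":1},{"tx":-0.048,"ty":-0.029,"jaw":1},{"tx":-0.048,"ty":-0.029,"jaw":1},{"tx":-0.047,"ty":-0.029,"jaw":1}]' 20; python3 -c "
from workcell import telemetry as t
print(t.get_obs()['q'])"
```

```text
[ 6.38272174e+01  5.00858829e+00  1.00395176e+01  9.50983073e+01
 -5.68254856e-05  8.99997061e+01]$[0]: bad value
```

Refused: rows may need every key. I'll resend with full rows.

```bash
python3 -m handwheel '[{"tx":-0.048,"ty":-0.029,"tz":0,"ax":0,"ay":0,"az":0,"jaw":1},{"tx":-0.048,"ty":-0.029,"tz":0,"ax":0,"ay":0,"az":0,"jaw":1},{"tx":-0.048,"ty":-0.029,"tz":0,"ax":0,"ay":0,"az":0,"jaw":1},{"tx":-0.048,"ty":-0.029,"tz":0,"ax":0,"ay":0,"az":0,"jaw":1},{"tx":-0.048,"ty":-0.029,"tz":0,"ax":0,"ay":0,"az":0,"jaw":1},{"tx":-0.048,"ty":-0.029,"tz":0,"ax":0,"ay":0,"az":0,"jaw":1},{"tx":-0.048,"ty":-0.029,"tz":0,"ax":0,"ay":0,"az":0,"jaw":1},{"tx":-0.048,"ty":-0.029,"tz":0,"ax":0,"ay":0,"az":0,"jaw":1},{"tx":-0.048,"ty":-0.029,"tz":0,"ax":0,"ay":0,"az":0,"jaw":1},{"tx":-0.047,"ty":-0.029,"tz":0,"ax":0,"ay":0,"az":0,"jaw":1}]' 20; python3 -c "
from workcell import telemetry as t
print(t.get_obs()['q'])"
```

```text
time: 1.35
ee_pos: [0.5452, 0.0202, 0.2004]
tcp_rot: [-180.0, -0.0, 153.8]
wrist_force: [0.9, 0.6, 0.7]
opening: 0.0855
grasp_force: 0.0
[2.12384505e+00 4.38117960e+00 9.40935154e+00 9.50429844e+01
 4.88807407e-03 2.83097632e+01]
```

```bash
python3 -m handwheel '[{"tx":0,"ty":0,"tz":0.004,"ax":0,"ay":0,"az":-10.5,"jaw":1},{"tx":0,"ty":0,"tz":0.004,"ax":0,"ay":0,"az":-10.5,"jaw":1},{"tx":0,"ty":0,"tz":0.004,"ax":0,"ay":0,"az":-10.5,"jaw":1},{"tx":0,"ty":0,"tz":0.004,"ax":0,"ay":0,"az":-10.5,"jaw":1},{"tx":0,"ty":0,"tz":0.004,"ax":0,"ay":0,"az":-10.5,"jaw":1},{"tx":0,"ty":0,"tz":0.004,"ax":0,"ay":0,"az":-10.5,"jaw":1},{"tx":0,"ty":0,"tz":0.004,"ax":0,"ay":0,"az":-10.5,"jaw":1},{"tx":0,"ty":0,"tz":0.004,"ax":0,"ay":0,"az":-10.5,"jaw":1},{"tx":0,"ty":0,"tz":0.004,"ax":0,"ay":0,"az":-10.5,"jaw":1},{"tx":0,"ty":0,"tz":0.004,"ax":0,"ay":0,"az":-10.5,"jaw":1}]' 20
python3 -m handwheel '[{"tx":0,"ty":0,"tz":0.004,"ax":0,"ay":0,"az":-10.5,"jaw":1},{"tx":0,"ty":0,"tz":0.004,"ax":0,"ay":0,"az":-10.5,"jaw":1},{"tx":0,"ty":0,"tz":0.004,"ax":0,"ay":0,"az":-10.5,"jaw":1},{"tx":0,"ty":0,"tz":0.004,"ax":0,"ay":0,"az":0,"jaw":0.2},{"tx":0,"ty":0,"tz":0.004,"ax":0,"ay":0,"az":0,"jaw":0.2},{"tx":0,"ty":0,"tz":0,"ax":0,"ay":0,"az":0,"jaw":0.2},{"tx":0,"ty":0,"tz":0,"ax":0,"ay":0,"az":0,"jaw":0.2},{"tx":0,"ty":0,"tz":0,"ax":0,"ay":0,"az":0,"jaw":0.2},{"tx":0,"ty":0,"tz":0,"ax":0,"ay":0,"az":0,"jaw":0.2},{"tx":0,"ty":0,"tz":0,"ax":0,"ay":0,"az":0,"jaw":0.2}]' 20
python3 - <<'E'
from workcell import telemetry, optics
import numpy as np, cv2
o=telemetry.get_obs(); c=optics.camera("wrist"); np.savez("w1.npz",p=o["ee_pos"],r=o["tcp_rot"],**c)
print(o["q"],o["joint_efforts"][5],o["torque"],np.round(c["K"],1).tolist(),np.round(c["mount"],3).tolist())
cv2.imwrite("pics/w1.png",c["color"][...,::-1])
E
```

```text
time: 2.6
ee_pos: [0.5444, 0.022, 0.1601]
tcp_rot: [180.0, -0.0, -100.8]
wrist_force: [0.6, 0.2, -0.6]
opening: 0.0855
grasp_force: 0.0
time: 3.85
ee_pos: [0.5446, 0.0221, 0.1407]
tcp_rot: [-180.0, -0.0, -69.7]
wrist_force: [-1.2, 0.2, 0.2]
opening: 0.0515
grasp_force: 0.0
[ 2.32178333e+00  3.46361088e+00  1.83196278e+00  8.83627152e+01
  1.13448066e-03 -1.08000328e+02] 0.0038992019835859537 [-0.03421077 -0.00880292  0.00667493] [[290.6, 0.0, 255.9], [0.0, 290.6, 190.8], [0.0, 0.0, 1.0]] [[0.001, -0.963, -0.269, 0.069], [1.0, 0.001, 0.0, -0.0], [-0.0, -0.269, 0.963, -0.172], [0.0, 0.0, 0.0, 1.0]]
```

View pics/w1.png

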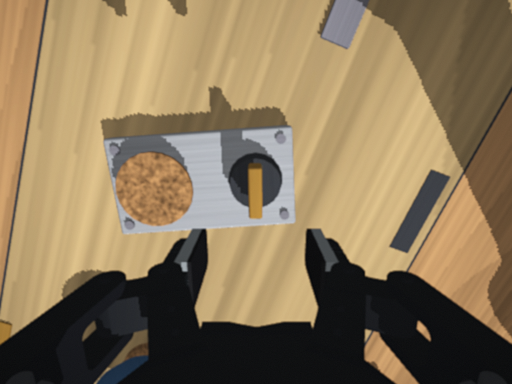

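The bar lies at px (255,166) to (255,215), near vertical in the image, so it is aligned with tool x. The boss is centred at about (255,180).

```bash
python3 - <<'E'
from h import *
from scipy.spatial.transform import Rotation as R
w=np.load("w1.npz"); T=np.eye(4); T[:3,:3]=R.from_euler("xyz",w["r"],degrees=True).as_matrix(); T[:3,3]=w["p"]
c=dict(K=w["K"],extrinsics=T@w["mount"])
hsv=cv2.cvtColor(w["color"],cv2.COLOR_RGB2HSV)
m=cv2.inRange(hsv,(12,120,60),(30,255,255)); m[:150]=0;m[225:]=0;m[:,:225]=0;m[:,290:]=0
ys,xs=np.nonzero(m); print("gold",xs.min(),xs.max(),ys.min(),ys.max())
for y in range(ys.min(),ys.max()+1,5): r=xs[ys==y]; print(y,r.min(),r.max(),w["color"][y,255])
Ti=np.linalg.inv(T)
for n,u,z in (("boss",(255.5,180.5),.040),("far top end",(255,ys.min()),.076),("near bottom end",(255,ys.max()),.052)):
    p=atz(c,u,z); print(n,p,"tool",(Ti@[*p,1])[:3])
E
```

```text
gold 248 262 163 217
163 250 253 [79 63 44]
168 248 261 [118  88  41]
173 248 261 [181 136  62]
178 248 261 [181 137  63]
183 248 261 [181 136  62]
188 248 261 [182 137  63]
193 248 262 [182 137  64]
198 249 262 [183 138  64]
203 249 262 [183 139  64]
208 250 261 [184 139  64]
213 250 261 [184 139  64]
boss [0.5462201  0.01965188 0.04      ] tool [ 0.00284653 -0.00066799  0.1007459 ]
far top end [ 0.55472489 -0.00225479  0.076     ] tool [ 0.02634373 -0.00103886  0.06474621]
near bottom end [0.53520795 0.05067844 0.052     ] tool [-0.03007313 -0.00111793  0.08874556]
```

```bash
python3 -m handwheel '[{"tx":0.003,"ty":-0.001,"tz":0.01,"ax":0,"ay":0,"az":0,"jaw":0.2},{"tx":0,"ty":0,"tz":0.012,"ax":0,"ay":0,"az":0,"jaw":0.2},{"tx":0,"ty":0,"tz":0.012,"ax":0,"ay":0,"az":0,"jaw":0.2},{"tx":0,"ty":0,"tz":0.012,"ax":0,"ay":0,"az":0,"jaw":0.2},{"tx":0,"ty":0,"tz":0.012,"ax":0,"ay":0,"az":0,"jaw":0.2},{"tx":0,"ty":0,"tz":0.012,"ax":0,"ay":0,"az":0,"jaw":0.2},{"tx":0,"ty":0,"tz":0.010,"ax":0,"ay":0,"az":0,"jaw":0.2},{"tx":0,"ty":0,"tz":0.007,"ax":0,"ay":0,"az":0,"jaw":0.2},{"tx":0,"ty":0,"tz":0.004,"ax":0,"ay":0,"az":0,"jaw":0.2},{"tx":0,"ty":0,"tz":0,"ax":0,"ay":0,"az":0,"jaw":0.2}]' 20
python3 - <<'E'
from workcell import telemetry, optics
import numpy as np, cv2
e=[];t=[]
for i in range(6):
    c=optics.camera("wrist"); o=telemetry.get_obs(); e.append(o["joint_efforts"][5]); t.append(o["torque"][2])
print(o["ee_pos"],o["tcp_rot"],np.round(e,4),np.round(t,4))
c2=optics.camera("side")
im=np.vstack([cv2.resize(c["color"][60:300,100:420],(640,480))[100:],cv2.resize(c2["color"][165:215,265:345],(320,200)).repeat(2,1)])
cv2.imwrite("pics/w2.png",im[...,::-1])
E
```

```text
time: 5.15
ee_pos: [0.5465, 0.0196, 0.0496]
tcp_rot: [180.0, 0.0, -69.7]
wrist_force: [-0.2, -0.2, 0.3]
opening: 0.0516
grasp_force: 0.0
[0.54672852 0.01958671 0.04997815] [-1.79972395e+02 -9.50623393e-03 -6.96747237e+01] [-0.      0.     -0.0001  0.     -0.     -0.    ] [-0.0141 -0.0629 -0.0591  0.0099 -0.0313  0.0027]
```

View pics/w2.png

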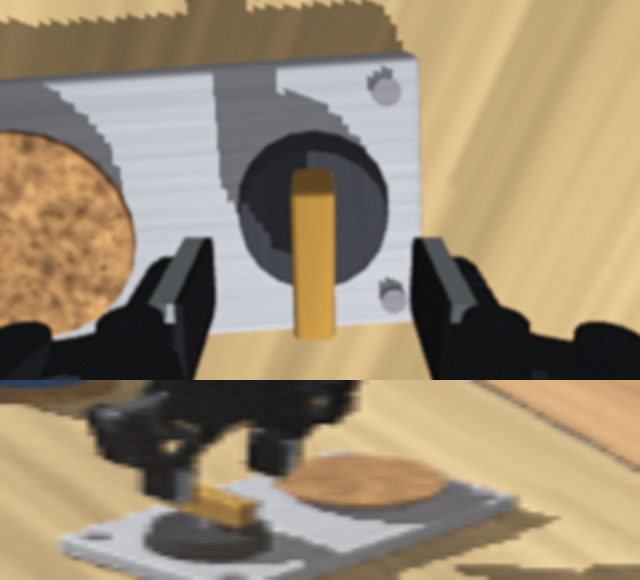

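The bar (column 315) is centred between the fingers (212 and 413) and nothing is touched. Joint 6's effort is a clean torque signal. Closing gently.

```bash
cat > rd.py <<'E'
from workcell import telemetry, optics
import numpy as np, sys
e=[];t=[];f=[]
for i in range(int(sys.argv[1]) if len(sys.argv)>1 else 3):
    optics.camera("wrist"); o=telemetry.get_obs(); e.append(o["joint_efforts"][5]); t.append(o["torque"]); f.append(o["wrist_force"])
print("t",round(o["time"],2),"j6",np.round(e,4),"T",np.round(np.mean(t,0),3),"F",np.round(np.mean(f,0),2),"p",np.round(o["ee_pos"],4),"yaw",round(o["tcp_rot"][2],2),"q6",round(o["q"][5],2),"grip",o["grasp_force"],o["opening"])
E
python3 -m handwheel '[{"tx":0,"ty":0,"tz":0,"ax":0,"ay":0,"az":0,"jaw":-0.5},{"tx":0,"ty":0,"tz":0,"ax":0,"ay":0,"az":0,"jaw":-1},{"tx":0,"ty":0,"tz":0,"ax":0,"ay":0,"az":0,"jaw":-1},{"tx":0,"ty":0,"tz":0,"ax":0,"ay":0,"az":0,"jaw":-1},{"tx":0,"ty":0,"tz":0,"ax":0,"ay":0,"az":0,"jaw":-1},{"tx":0,"ty":0,"tz":0,"ax":0,"ay":0,"az":0,"jaw":-1},{"tx":0,"ty":0,"tz":0,"ax":0,"ay":0,"az":0,"jaw":-1},{"tx":0,"ty":0,"tz":0,"ax":0,"ay":0,"az":0,"jaw":-1},{"tx":0,"ty":0,"tz":0,"ax":0,"ay":0,"az":0,"jaw":-1},{"tx":0,"ty":0,"tz":0,"ax":0,"ay":0,"az":0,"jaw":-1}]' 20 >/dev/null; python3 rd.py
```

```text
t 6.9 j6 [-0. -0.  0.] T [0.013 0.007 0.005] F [-0.28  0.12  0.52] p [0.5466 0.0196 0.0497] yaw -69.67 q6 -108.27 grip 0.0 -0.0004188366775009628
```

The opening is 0, so the fingers closed without the bar. I'll look.

```bash
python3 - <<'E'
from workcell import optics
import numpy as np, cv2
c=optics.camera("wrist");c2=optics.camera("side")
cv2.imwrite("pics/w3.png",np.hstack([cv2.resize(c["color"][90:290,130:390],(520,400)),cv2.resize(c2["color"][155:215,265:325],(280,280)).repeat(1,0)[:400] if 0 else cv2.copyMakeBorder(cv2.resize(c2["color"][155:215,265:325],(280,280)),0,120,0,0,0)])[...,::-1])
E
```

```text
(no output)
```

View pics/w3.png

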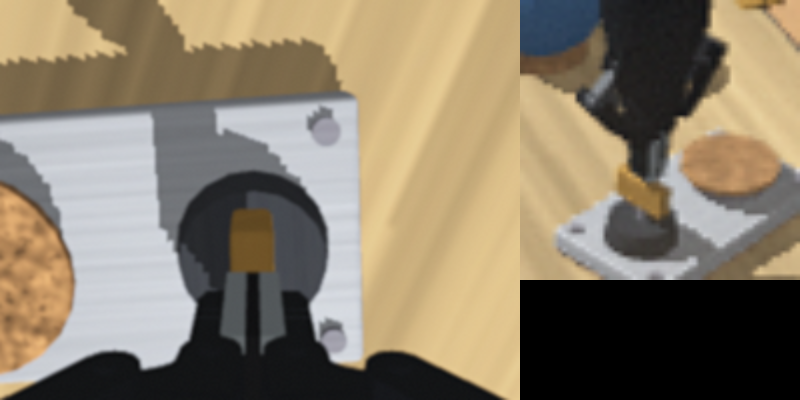

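```bash
python3 - <<'E'
from h import *
from workcell import optics, telemetry
from scipy.spatial.transform import Rotation as R
o=telemetry.get_obs(); p=np.array(o["ee_pos"]); Rt=R.from_euler("xyz",o["tcp_rot"],degrees=True).as_matrix()
cs={n:optics.camera(n) for n in ("side","top","wrist")}
T=np.eye(4);T[:3,:3]=Rt;T[:3,3]=p; cs["wrist"]["extrinsics"]=T@cs["wrist"]["mount"]
def proj(c,P):
    q=np.linalg.inv(c["extrinsics"])@[*P,1]; q=c["K"]@q[:3]; return np.round(q[:2]/q[2],1)
for n,c in cs.items():
    print(n,"tcp",proj(c,p),"tcp+x11",proj(c,p+Rt@[.011,0,0]),"tcp-x11",proj(c,p+Rt@[-.011,0,0]),"tcp-z30",proj(c,p+Rt@[0,0,-.03]),"bar top ends",proj(c,[*(p+Rt@[.023,0,0])[:2],.076]),proj(c,[*(p+Rt@[-.023,0,0])[:2],.076]))
    cv2.imwrite(f"{n}3.png",c["color"][...,::-1])
im=cs["side"]["color"][180:208,275:312]
a=cv2.resize(cs["side"]["color"][170:215,270:330],(800,600),interpolation=cv2.INTER_NEAREST)
cv2.imwrite("pics/s4.png",a[...,::-1])
E
```

```text
side tcp [291.5 199.3] tcp+x11 [293.8 200.7] tcp-x11 [289.3 197.8] tcp-z30 [291.9 192.1] bar top ends [296.6 196.1] [287.1 190. ]
top tcp [277.1 164.6] tcp+x11 [280.  163.6] tcp-x11 [274.1 165.7] tcp-z30 [277.4 162.1] bar top ends [283.7 160.1] [271.  164.7]
wrist tcp [256.3 222.3] tcp+x11 [256.4 205.8] tcp-x11 [256.3 238.3] tcp-z30 [256.4 243.3] bar top ends [256.5 200.1] [256.4 277.5]
```

View pics/s4.png

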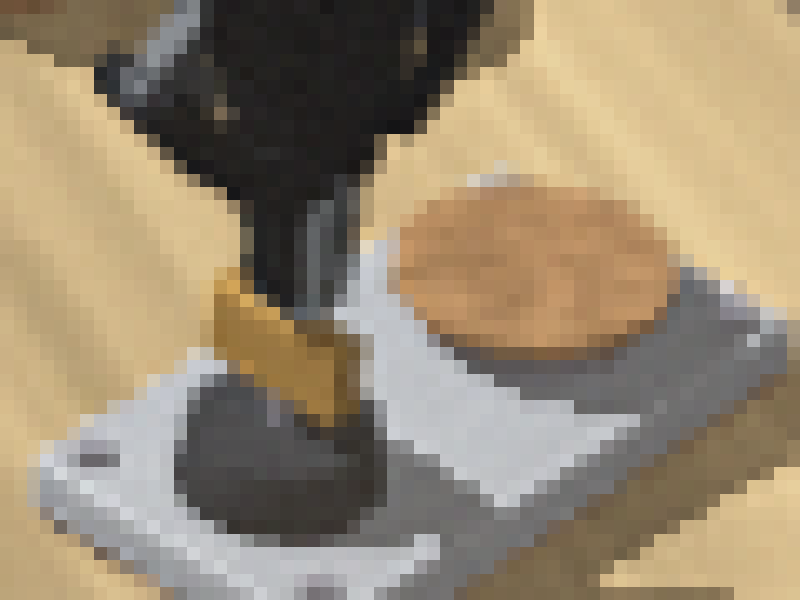

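Projecting the bar and TCP into this picture, the bar lies exactly where I measured it. The shut fingertips, at about (292.5,193.6), show roughly 25 to 30 mm above the reported TCP (291.5,199.3), so they closed just over the bar's top. I'll open, go 18 mm lower while watching the force, and close again.

```bash
python3 -m handwheel '[{"tx":0,"ty":0,"tz":0,"ax":0,"ay":0,"az":0,"jaw":0},{"tx":0,"ty":0,"tz":0,"ax":0,"ay":0,"az":0,"jaw":0},{"tx":0,"ty":0,"tz":0,"ax":0,"ay":0,"az":0,"jaw":0},{"tx":0,"ty":0,"tz":0,"ax":0,"ay":0,"az":0,"jaw":0},{"tx":-0.001,"ty":0,"tz":0.003,"ax":0,"ay":0,"az":0,"jaw":0},{"tx":0,"ty":0,"tz":0.003,"ax":0,"ay":0,"az":0,"jaw":0},{"tx":0,"ty":0,"tz":0.003,"ax":0,"ay":0,"az":0,"jaw":0},{"tx":0,"ty":0,"tz":0.003,"ax":0,"ay":0,"az":0,"jaw":0},{"tx":0,"ty":0,"tz":0.003,"ax":0,"ay":0,"az":0,"jaw":0},{"tx":0,"ty":0,"tz":0.003,"ax":0,"ay":0,"az":0,"jaw":0}]' 20; python3 rd.py
```

```text
time: 8.4
ee_pos: [0.5462, 0.0205, 0.0315]
tcp_rot: [180.0, 0.0, -69.7]
wrist_force: [-0.0, 0.2, 0.2]
opening: 0.0429
grasp_force: 0.0
t 8.55 j6 [-0. -0.  0.] T [0.002 0.025 0.022] F [-0.08 -0.27  0.49] p [0.5461 0.0205 0.0315] yaw -69.67 q6 -108.17 grip 0.0 0.043138686153704656
```

No contact at a reported 31 mm, below the boss top, so the tips really do sit higher than the TCP says. Closing.

```bash
python3 -m handwheel '[{"tx":0,"ty":0,"tz":0,"ax":0,"ay":0,"az":0,"jaw":-0.3},{"tx":0,"ty":0,"tz":0,"ax":0,"ay":0,"az":0,"jaw":-0.5},{"tx":0,"ty":0,"tz":0,"ax":0,"ay":0,"az":0,"jaw":-0.7},{"tx":0,"ty":0,"tz":0,"ax":0,"ay":0,"az":0,"jaw":-1},{"tx":0,"ty":0,"tz":0,"ax":0,"ay":0,"az":0,"jaw":-1},{"tx":0,"ty":0,"tz":0,"ax":0,"ay":0,"az":0,"jaw":-1},{"tx":0,"ty":0,"tz":0,"ax":0,"ay":0,"az":0,"jaw":-1},{"tx":0,"ty":0,"tz":0,"ax":0,"ay":0,"az":0,"jaw":-1},{"tx":0,"ty":0,"tz":0,"ax":0,"ay":0,"az":0,"jaw":-1},{"tx":0,"ty":0,"tz":0,"ax":0,"ay":0,"az":0,"jaw":-1}]' 20; python3 rd.py; python3 - <<'E'
from workcell import optics
import numpy as np, cv2
c=optics.camera("wrist")["color"]; c2=optics.camera("side")["color"]
cv2.imwrite("pics/g5.png",np.hstack([cv2.resize(c[130:280,190:320],(390,450)),cv2.resize(c2[170:215,270:311],(410,450),interpolation=cv2.INTER_NEAREST)])[...,::-1])
E
```

```text
time: 9.8
ee_pos: [0.5462, 0.0206, 0.0318]
tcp_rot: [-180.0, -0.0, -69.7]
wrist_force: [-1.2, -0.8, 2.5]
opening: 0.0114
grasp_force: 22.2
t 9.95 j6 [0.0108 0.0108 0.0108] T [-0.041  0.175 -0.011] F [-0.78 -0.04  3.44] p [0.5462 0.0205 0.0318] yaw -69.67 q6 -108.17 grip 22.20130205154419 0.011786499615400348
```

View pics/g5.png

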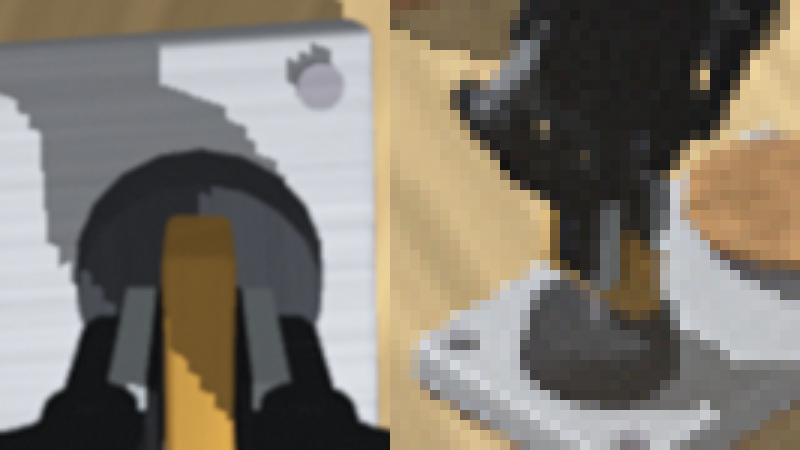

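The bar is gripped (opening 11.8 mm, 22 N). I'll turn clockwise (+az) 40 degrees first, well short of the earliest stop at 115 degrees, following the lead down.

```bash
python3 -m handwheel '[{"tx":0,"ty":0,"tz":0.0001,"ax":0,"ay":0,"az":4,"jaw":-1},{"tx":0,"ty":0,"tz":0.0001,"ax":0,"ay":0,"az":4,"jaw":-1},{"tx":0,"ty":0,"tz":0.0001,"ax":0,"ay":0,"az":4,"jaw":-1},{"tx":0,"ty":0,"tz":0.0001,"ax":0,"ay":0,"az":4,"jaw":-1},{"tx":0,"ty":0,"tz":0.0001,"ax":0,"ay":0,"az":4,"jaw":-1},{"tx":0,"ty":0,"tz":0.0001,"ax":0,"ay":0,"az":4,"jaw":-1},{"tx":0,"ty":0,"tz":0.0001,"ax":0,"ay":0,"az":4,"jaw":-1},{"tx":0,"ty":0,"tz":0.0001,"ax":0,"ay":0,"az":4,"jaw":-1},{"tx":0,"ty":0,"tz":0.0001,"ax":0,"ay":0,"az":4,"jaw":-1},{"tx":0,"ty":0,"tz":0.0001,"ax":0,"ay":0,"az":4,"jaw":-1}]' 20; python3 rd.py
```

```text
time: 11.3
ee_pos: [0.5446, 0.0205, 0.0305]
tcp_rot: [179.8, -0.1, -109.8]
wrist_force: [-9.2, 0.5, 7.7]
opening: 0.0112
grasp_force: 22.8
t 11.45 j6 [-0.457   0.687   0.2361] T [-0.037  1.894  0.02 ] F [-8.94 -0.33  7.85] p [0.5445 0.0205 0.0305] yaw -109.7 q6 -68.14 grip 22.807363271713257 0.011327789149961716
```

Side force −9 N in x and +8 N up: the wrist axis is about 2 mm off and pressing down. I'll recentre and read again.

```bash
python3 -m handwheel '[{"tx":0.0003,"ty":0.001,"tz":-0.0006,"ax":0,"ay":0,"az":0,"jaw":-1},{"tx":0.0004,"ty":0.001,"tz":-0.0006,"ax":0,"ay":0,"az":0,"jaw":-1},{"tx":0,"ty":0,"tz":0,"ax":0,"ay":0,"az":0,"jaw":-1},{"tx":0,"ty":0,"tz":0,"ax":0,"ay":0,"az":0,"jaw":-1},{"tx":0,"ty":0,"tz":0,"ax":0,"ay":0,"az":0,"jaw":-1},{"tx":0,"ty":0,"tz":0,"ax":0,"ay":0,"az":0,"jaw":-1},{"tx":0,"ty":0,"tz":0,"ax":0,"ay":0,"az":0,"jaw":-1},{"tx":0,"ty":0,"tz":0,"ax":0,"ay":0,"az":0,"jaw":-1},{"tx":0,"ty":0,"tz":0,"ax":0,"ay":0,"az":0,"jaw":-1},{"tx":0,"ty":0,"tz":0,"ax":0,"ay":0,"az":0,"jaw":-1}]' 20; python3 rd.py 6
```

```text
time: 12.7
ee_pos: [0.5438, 0.0205, 0.0312]
tcp_rot: [180.0, -0.0, -109.7]
wrist_force: [5.0, -0.4, -18.7]
opening: 0.0109
grasp_force: 19.5
t 13.0 j6 [0.0134 0.0133 0.0132 0.0133 0.0132 0.0133] T [-0.051 -1.138  0.017] F [  5.46   0.05 -18.6 ] p [0.5438 0.0205 0.0312] yaw -109.67 q6 -68.17 grip 19.50860470533371 0.011573772747309835
```

```bash
python3 -m handwheel '[{"tx":-0.0003,"ty":-0.0007,"tz":0.0008,"ax":0,"ay":0,"az":0,"jaw":-1},{"tx":0,"ty":0,"tz":0,"ax":0,"ay":0,"az":0,"jaw":-1},{"tx":0,"ty":0,"tz":0.00014,"ax":0,"ay":0,"az":5,"jaw":-1},{"tx":0,"ty":0,"tz":0.00014,"ax":0,"ay":0,"az":5,"jaw":-1},{"tx":0,"ty":0,"tz":0.00014,"ax":0,"ay":0,"az":5,"jaw":-1},{"tx":0,"ty":0,"tz":0.00014,"ax":0,"ay":0,"az":5,"jaw":-1},{"tx":0,"ty":0,"tz":0.00014,"ax":0,"ay":0,"az":5,"jaw":-1},{"tx":0,"ty":0,"tz":0.00014,"ax":0,"ay":0,"az":5,"jaw":-1},{"tx":0,"ty":0,"tz":0,"ax":0,"ay":0,"az":0,"jaw":-1},{"tx":0,"ty":0,"tz":0,"ax":0,"ay":0,"az":0,"jaw":-1}]' 20; python3 rd.py 4
```

```text
time: 14.25
ee_pos: [0.5431, 0.0213, 0.0301]
tcp_rot: [179.8, -0.1, -139.6]
wrist_force: [-6.8, 3.6, -9.1]
opening: 0.0115
grasp_force: 20.8
t 14.45 j6 [0.0073 0.0039 0.0031 0.003 ] T [0.635 1.451 0.012] F [-6.31  2.94 -8.66] p [0.5431 0.0213 0.0301] yaw -139.64 q6 -38.16 grip 20.82027018070221 0.011659588277080683
```

```bash
python3 -m handwheel '[{"tx":0.0004,"ty":0.0009,"tz":0.0004,"ax":0,"ay":0,"az":0,"jaw":-1},{"tx":0,"ty":0,"tz":0,"ax":0,"ay":0,"az":0,"jaw":-1},{"tx":0,"ty":0,"tz":0.00014,"ax":0,"ay":0,"az":5,"jaw":-1},{"tx":0,"ty":0,"tz":0.00014,"ax":0,"ay":0,"az":5,"jaw":-1},{"tx":0,"ty":0,"tz":0.00014,"ax":0,"ay":0,"az":5,"jaw":-1},{"tx":0,"ty":0,"tz":0.00014,"ax":0,"ay":0,"az":5,"jaw":-1},{"tx":0,"ty":0,"tz":0.00014,"ax":0,"ay":0,"az":5,"jaw":-1},{"tx":0,"ty":0,"tz":0.00014,"ax":0,"ay":0,"az":5,"jaw":-1},{"tx":0,"ty":0,"tz":0,"ax":0,"ay":0,"az":0,"jaw":-1},{"tx":0,"ty":0,"tz":0,"ax":0,"ay":0,"az":0,"jaw":-1}]' 20; python3 rd.py 4
```

```text
time: 15.7
ee_pos: [0.5426, 0.0225, 0.0292]
tcp_rot: [179.8, -0.1, -169.6]
wrist_force: [-8.1, 8.4, -4.9]
opening: 0.0114
grasp_force: 21.3
t 15.9 j6 [0.0089 0.0055 0.0048 0.0047] T [1.605 1.826 0.012] F [-8.6   7.4  -6.06] p [0.5426 0.0224 0.0292] yaw -169.61 q6 -8.11 grip 21.26649409532547 0.010969232503085508
```

```bash
cat >> rd.py <<'E'
sys.exit(1 if abs(np.mean(e))>0.04 else 0)
E
python3 -m handwheel '[{"tx":0.001,"ty":0.0012,"tz":0.0003,"ax":0,"ay":0,"az":0,"jaw":-1},{"tx":0,"ty":0,"tz":0,"ax":0,"ay":0,"az":0,"jaw":-1},{"tx":0,"ty":0,"tz":0.0001,"ax":0,"ay":0,"az":3,"jaw":-1},{"tx":0,"ty":0,"tz":0.0001,"ax":0,"ay":0,"az":3,"jaw":-1},{"tx":0,"ty":0,"tz":0.0001,"ax":0,"ay":0,"az":3,"jaw":-1},{"tx":0,"ty":0,"tz":0.0001,"ax":0,"ay":0,"az":3,"jaw":-1},{"tx":0,"ty":0,"tz":0,"ax":0,"ay":0,"az":0,"jaw":-1},{"tx":0,"ty":0,"tz":0,"ax":0,"ay":0,"az":0,"jaw":-1},{"tx":0,"ty":0,"tz":0,"ax":0,"ay":0,"az":0,"jaw":-1},{"tx":0,"ty":0,"tz":0,"ax":0,"ay":0,"az":0,"jaw":-1}]' 20 >/dev/null; python3 rd.py 2
```

```text
t 17.25 j6 [-0.0039 -0.0039] T [ 1.414  1.208 -0.003] F [-5.57  6.88 -4.81] p [0.5424 0.0231 0.0289] yaw 178.37 q6 3.99 grip 21.33693516254425 0.01112758979493886
```

```bash
python3 -m handwheel '[{"tx":0.0008,"ty":0.001,"tz":0.0002,"ax":0,"ay":0,"az":0,"jaw":-1},{"tx":0,"ty":0,"tz":0.00003,"ax":0,"ay":0,"az":1,"jaw":-1},{"tx":0,"ty":0,"tz":0.00003,"ax":0,"ay":0,"az":1,"jaw":-1},{"tx":0,"ty":0,"tz":0.00003,"ax":0,"ay":0,"az":1,"jaw":-1},{"tx":0,"ty":0,"tz":0.00003,"ax":0,"ay":0,"az":1,"jaw":-1},{"tx":0,"ty":0,"tz":0.00003,"ax":0,"ay":0,"az":1,"jaw":-1},{"tx":0,"ty":0,"tz":0.00003,"ax":0,"ay":0,"az":1,"jaw":-1},{"tx":0,"ty":0,"tz":0.00003,"ax":0,"ay":0,"az":1,"jaw":-1},{"tx":0,"ty":0,"tz":0,"ax":0,"ay":0,"az":0,"jaw":-1},{"tx":0,"ty":0,"tz":0,"ax":0,"ay":0,"az":0,"jaw":-1}]' 20 >/dev/null; python3 rd.py 2 && python3 -m handwheel '[{"tx":0,"ty":0,"tz":0.00003,"ax":0,"ay":0,"az":1,"jaw":-1},{"tx":0,"ty":0,"tz":0.00003,"ax":0,"ay":0,"az":1,"jaw":-1},{"tx":0,"ty":0,"tz":0.00003,"ax":0,"ay":0,"az":1,"jaw":-1},{"tx":0,"ty":0,"tz":0.00003,"ax":0,"ay":0,"az":1,"jaw":-1},{"tx":0,"ty":0,"tz":0.00003,"ax":0,"ay":0,"az":1,"jaw":-1},{"tx":0,"ty":0,"tz":0.00003,"ax":0,"ay":0,"az":1,"jaw":-1},{"tx":0,"ty":0,"tz":0.00003,"ax":0,"ay":0,"az":1,"jaw":-1},{"tx":0,"ty":0,"tz":0,"ax":0,"ay":0,"az":0,"jaw":-1},{"tx":0,"ty":0,"tz":0,"ax":0,"ay":0,"az":0,"jaw":-1},{"tx":0,"ty":0,"tz":0,"ax":0,"ay":0,"az":0,"jaw":-1}]' 20 >/dev/null && python3 rd.py 2
```

```text
t 18.6 j6 [-0.0146 -0.0151] T [1.119 0.731 0.004] F [-3.11  5.25 -0.91] p [0.5424 0.0236 0.0286] yaw 171.3 q6 11.15 grip 21.778667271137238 0.011333765196246301
t 19.95 j6 [-0.0121 -0.012 ] T [ 1.413  0.671 -0.018] F [-3.75  6.94 -1.65] p [0.5424 0.0238 0.0284] yaw 164.31 q6 18.15 grip 21.76452487707138 0.011660987204688736
```

```bash
python3 -m handwheel '[{"tx":0.0008,"ty":0.0008,"tz":0,"ax":0,"ay":0,"az":0,"jaw":-1},{"tx":0,"ty":0,"tz":0.00003,"ax":0,"ay":0,"az":1,"jaw":-1},{"tx":0,"ty":0,"tz":0.00003,"ax":0,"ay":0,"az":1,"jaw":-1},{"tx":0,"ty":0,"tz":0.00003,"ax":0,"ay":0,"az":1,"jaw":-1},{"tx":0,"ty":0,"tz":0.00003,"ax":0,"ay":0,"az":1,"jaw":-1},{"tx":0,"ty":0,"tz":0.00003,"ax":0,"ay":0,"az":1,"jaw":-1},{"tx":0,"ty":0,"tz":0.00003,"ax":0,"ay":0,"az":1,"jaw":-1},{"tx":0,"ty":0,"tz":0.00003,"ax":0,"ay":0,"az":1,"jaw":-1},{"tx":0,"ty":0,"tz":0,"ax":0,"ay":0,"az":0,"jaw":-1},{"tx":0,"ty":0,"tz":0,"ax":0,"ay":0,"az":0,"jaw":-1}]' 20 >/dev/null; python3 rd.py 2 && python3 -m handwheel '[{"tx":0,"ty":0,"tz":0.00003,"ax":0,"ay":0,"az":1,"jaw":-1},{"tx":0,"ty":0,"tz":0.00003,"ax":0,"ay":0,"az":1,"jaw":-1},{"tx":0,"ty":0,"tz":0.00003,"ax":0,"ay":0,"az":1,"jaw":-1},{"tx":0,"ty":0,"tz":0.00003,"ax":0,"ay":0,"az":1,"jaw":-1},{"tx":0,"ty":0,"tz":0.00003,"ax":0,"ay":0,"az":1,"jaw":-1},{"tx":0,"ty":0,"tz":0.00003,"ax":0,"ay":0,"az":1,"jaw":-1},{"tx":0,"ty":0,"tz":0.00003,"ax":0,"ay":0,"az":1,"jaw":-1},{"tx":0,"ty":0,"tz":0.00003,"ax":0,"ay":0,"az":1,"jaw":-1},{"tx":0,"ty":0,"tz":0,"ax":0,"ay":0,"az":0,"jaw":-1},{"tx":0,"ty":0,"tz":0,"ax":0,"ay":0,"az":0,"jaw":-1}]' 20 >/dev/null && python3 rd.py 2
```

```text
t 21.3 j6 [-0.0177 -0.0182] T [ 1.005 -0.704 -0.047] F [3.72 4.16 2.42] p [0.5422 0.0243 0.0281] yaw 157.29 q6 25.25 grip 22.306252419948578 0.011616891974348134
t 22.65 j6 [0.2284 0.228 ] T [ 1.482 -1.001  0.232] F [4.88 6.45 2.42] p [0.5425 0.0247 0.0279] yaw 149.33 q6 33.24 grip 22.53142386674881 0.0111783004452865
```

j6 and wrist torque agree at 0.23 N m: the screw is firm on its stop, in the safe band. I'll hold for half a second, then start backing off. First contact was at about yaw 154.5, so the total to back off is about 95 degrees.

```bash
python3 -m handwheel '[{"tx":0,"ty":0,"tz":0,"ax":0,"ay":0,"az":0,"jaw":-1},{"tx":0,"ty":0,"tz":0,"ax":0,"ay":0,"az":0,"jaw":-1},{"tx":0,"ty":0,"tz":0,"ax":0,"ay":0,"az":0,"jaw":-1},{"tx":0,"ty":0,"tz":0,"ax":0,"ay":0,"az":0,"jaw":-1},{"tx":0,"ty":0,"tz":-0.00003,"ax":0,"ay":0,"az":-2,"jaw":-1},{"tx":0,"ty":0,"tz":-0.00014,"ax":0,"ay":0,"az":-4,"jaw":-1},{"tx":0,"ty":0,"tz":-0.00014,"ax":0,"ay":0,"az":-5,"jaw":-1},{"tx":0,"ty":0,"tz":-0.00014,"ax":0,"ay":0,"az":-5,"jaw":-1},{"tx":0,"ty":0,"tz":-0.00014,"ax":0,"ay":0,"az":-5,"jaw":-1},{"tx":0,"ty":0,"tz":-0.00014,"ax":0,"ay":0,"az":-5,"jaw":-1}]' 20 >/dev/null; python3 rd.py 3
```

```text
t 24.05 j6 [ 0.7621 -0.9816 -0.4439] T [ 0.074 -0.531  0.052] F [2.57 0.31 4.18] p [0.542  0.0236 0.0285] yaw 175.2 q6 7.32 grip 22.568475008010864 0.011356306371603344
```

```bash
python3 -m handwheel '[{"tx":0,"ty":0,"tz":-0.0001,"ax":0,"ay":0,"az":-4,"jaw":-1},{"tx":0,"ty":0,"tz":-0.0001,"ax":0,"ay":0,"az":-4,"jaw":-1},{"tx":0,"ty":0,"tz":-0.0001,"ax":0,"ay":0,"az":-4,"jaw":-1},{"tx":0,"ty":0,"tz":-0.0001,"ax":0,"ay":0,"az":-4,"jaw":-1},{"tx":0,"ty":0,"tz":-0.0001,"ax":0,"ay":0,"az":-4,"jaw":-1},{"tx":0,"ty":0,"tz":-0.0001,"ax":0,"ay":0,"az":-4,"jaw":-1},{"tx":0,"ty":0,"tz":-0.0001,"ax":0,"ay":0,"az":-4,"jaw":-1},{"tx":0,"ty":0,"tz":-0.0001,"ax":0,"ay":0,"az":-4,"jaw":-1},{"tx":0,"ty":0,"tz":0,"ax":0,"ay":0,"az":0,"jaw":-1},{"tx":0,"ty":0,"tz":0,"ax":0,"ay":0,"az":0,"jaw":-1}]' 20 >/dev/null; python3 rd.py 3
```

```text
t 25.45 j6 [-0.007  -0.0043 -0.0038] T [-1.49  -0.801  0.014] F [ 3.66 -7.    4.49] p [0.5423 0.0223 0.0294] yaw -152.9 q6 -24.63 grip 22.580299973487854 0.011177541704389912
```

```bash
python3 -m handwheel '[{"tx":0,"ty":-0.0011,"tz":-0.0002,"ax":0,"ay":0,"az":0,"jaw":-1},{"tx":0,"ty":0,"tz":-0.00013,"ax":0,"ay":0,"az":-4.7,"jaw":-1},{"tx":0,"ty":0,"tz":-0.00013,"ax":0,"ay":0,"az":-4.7,"jaw":-1},{"tx":0,"ty":0,"tz":-0.00013,"ax":0,"ay":0,"az":-4.7,"jaw":-1},{"tx":0,"ty":0,"tz":-0.00013,"ax":0,"ay":0,"az":-4.7,"jaw":-1},{"tx":0,"ty":0,"tz":-0.00013,"ax":0,"ay":0,"az":-4.7,"jaw":-1},{"tx":0,"ty":0,"tz":-0.00013,"ax":0,"ay":0,"az":-4.7,"jaw":-1},{"tx":0,"ty":0,"tz":-0.00013,"ax":0,"ay":0,"az":-4.7,"jaw":-1},{"tx":0,"ty":0,"tz":-0.00013,"ax":0,"ay":0,"az":-4.6,"jaw":-1},{"tx":0,"ty":0,"tz":0,"ax":0,"ay":0,"az":0,"jaw":-1}]' 20 >/dev/null; python3 rd.py 3
```

```text
t 26.85 j6 [-0.1625 -0.0465 -0.0173] T [-1.938 -1.679 -0.024] F [ 7.8  -9.55  2.16] p [0.5434 0.021  0.0305] yaw -115.39 q6 -62.27 grip 22.201720476150513 0.0111517447579041
```

```bash
python3 -m handwheel '[{"tx":0.0004,"ty":-0.0008,"tz":0,"ax":0,"ay":0,"az":0,"jaw":-1},{"tx":0.0004,"ty":-0.0008,"tz":0,"ax":0,"ay":0,"az":0,"jaw":-1},{"tx":0,"ty":0,"tz":0,"ax":0,"ay":0,"az":0,"jaw":-1},{"tx":0,"ty":0,"tz":0,"ax":0,"ay":0,"az":0,"jaw":-1},{"tx":0,"ty":0,"tz":0,"ax":0,"ay":0,"az":0,"jaw":-1},{"tx":0,"ty":0,"tz":0,"ax":0,"ay":0,"az":0,"jaw":0},{"tx":0,"ty":0,"tz":0,"ax":0,"ay":0,"az":0,"jaw":0},{"tx":0,"ty":0,"tz":0,"ax":0,"ay":0,"az":0,"jaw":0},{"tx":0,"ty":0,"tz":0,"ax":0,"ay":0,"az":0,"jaw":0},{"tx":0,"ty":0,"tz":0,"ax":0,"ay":0,"az":0,"jaw":0}]' 20 >/dev/null; python3 rd.py 2; python3 -m handwheel '[{"tx":0,"ty":0,"tz":-0.005,"ax":0,"ay":0,"az":0,"jaw":0},{"tx":0,"ty":0,"tz":-0.01,"ax":0,"ay":0,"az":0,"jaw":0},{"tx":0,"ty":0,"tz":-0.015,"ax":0,"ay":0,"az":0,"jaw":0},{"tx":0,"ty":0,"tz":-0.015,"ax":0,"ay":0,"az":0,"jaw":0},{"tx":0,"ty":0,"tz":-0.015,"ax":0,"ay":0,"az":0,"jaw":0},{"tx":0,"ty":0,"tz":-0.015,"ax":0,"ay":0,"az":0,"jaw":0},{"tx":0,"ty":0,"tz":-0.015,"ax":0,"ay":0,"az":0,"jaw":0},{"tx":0,"ty":0,"tz":-0.015,"ax":0,"ay":0,"az":0,"jaw":0},{"tx":0,"ty":0,"tz":-0.01,"ax":0,"ay":0,"az":0,"jaw":0},{"tx":0,"ty":0,"tz":0,"ax":0,"ay":0,"az":0,"jaw":0}]' 20 >/dev/null; python3 rd.py 2
python3 - <<'E'
from h import *
from workcell import optics, telemetry
from scipy.spatial.transform import Rotation as R
o=telemetry.get_obs(); c=optics.camera("wrist"); s=optics.camera("side")["color"]
T=np.eye(4);T[:3,:3]=R.from_euler("xyz",o["tcp_rot"],degrees=True).as_matrix();T[:3,3]=o["ee_pos"]
cv2.imwrite("pics/end.png",np.hstack([cv2.resize(c["color"],(400,300)),cv2.resize(s,(400,300))])[...,::-1])
m=cv2.inRange(cv2.cvtColor(c["color"],cv2.COLOR_RGB2HSV),(12,120,60),(30,255,255)); 
q=np.linalg.inv(T@c["mount"])@[.544,.021,.07,1]; q=c["K"]@q[:3]; u,v=(q[:2]/q[2]).astype(int)
k=np.zeros_like(m); cv2.circle(k,(u,v),45,255,-1); m&=k
ys,xs=np.nonzero(m); (cx,cy),wh,a=cv2.minAreaRect(np.c_[xs,ys].astype(np.float32)); print((u,v),(cx,cy),wh,a,len(xs),"yaw",o["tcp_rot"][2])
E
```

```text
t 28.2 j6 [0.0017 0.0013] T [-0.017 -0.018 -0.027] F [-0.16  0.02  0.47] p [0.543  0.0217 0.03  ] yaw -115.18 q6 -62.54 grip 0.0 0.04286081597468128
t 29.55 j6 [-0. -0.] T [ 0.027  0.03  -0.019] F [ 0.35 -0.12 -0.03] p [0.5429 0.0217 0.1446] yaw -115.18 q6 -62.54 grip 0.0 0.0427319491336411
(np.int64(255), np.int64(190)) (254.5, 190.5) (53.0, 13.0) 90.0 720 yaw -115.17531905433628
```

View pics/end.png

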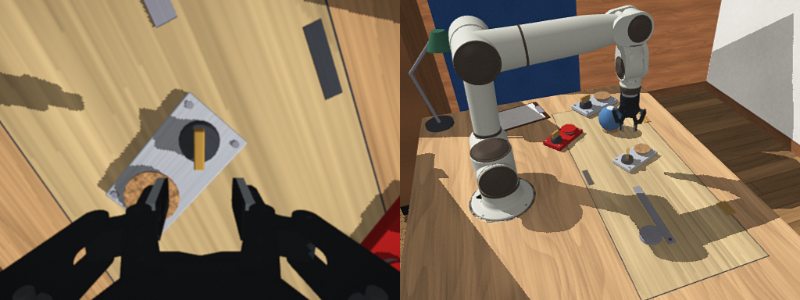

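The picture shows the bar at wrist px (254,190), in line with the open fingers, so it stands at yaw 244.8: 95.5° back from the firm position and about 90° from first contact. The gripper is 11 cm above it, and the bowl, disc and straightedge look undisturbed. Handing in.

```bash
python3 -c "
from workcell import workorder
print(workorder.job_done())"
```

```text
the job is handed in; nothing more can be done
None
```

I turned the thumbscrew clockwise until it was firm on its stop (about 0.23 N m, held for about half a second), backed it off about a quarter turn from first contact and released it; the bowl, disc and straightedge weren't touched, and the job is handed in, with no verdict returned.

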